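# Set the lens sizing gauge with its knurled wheel

## Robot

A 6-joint arm with a two-finger parallel gripper is mounted at the origin on a cart in front of the work surface, level with it; the furniture and walls round the work are solid. World frame = base frame: x ahead of the robot, y to its left, z up, the work surface at z = 0. Lengths are in m, angles in rad, forces in N, time in s.
With the tool pointing down it reaches from about 0.275 to 0.85 m from the base axis. Payload 19 kg.
Tool frame: the origin (TCP) lies between the finger pads; the fingertips stand 17 mm ahead of it and the grasp point (between the pads) lies 2 mm behind it; z points along the fingers, y is the line along which they close (so a half turn about z gives the same grasp; the last joint's range is limited). The gripper opens to 85 mm and grips with 20 to 120 N. Pads are 22 mm wide; open, the fingers measure 114 mm over their backs; the gripper's body (76 mm by 85 mm) begins 54 mm behind the grasp point. The pads swing forward as they close: fully open they stand 13 mm farther back than shut.
Start: joints at [-0.134, 0.15, 1.437, -0, 1.554, -0.134], TCP at [0.575, -0, 0.248] pointing down, gripper open.
Joint ranges: [-2.8, 2.8], [-0.68, 2.1], [0.12, 2.68], [-1.39, 4.53], [0.16, 2.79], [-2.81, 2.81]. Speed limits (rad/s): [1.89, 1.89, 2.22, 3.01, 3.01, 3.01].

## Interface

Orientations are given as a rotation vector (axis times angle).
In Python, from plant import ctrl gives the robot as it stands.
- The arm moves only by the tool carry_out, never from a script. Its argument "rows" is a list that holds one entry, the list of rows, each a list of 7 numbers: the shift along the tool's x, y, z in mm, then the turn, a rotation vector about the tool's x, y, z in degrees, then the closure, from 0 (fully open) to 1 (shut). A call has exactly 10 rows; each row shifts and turns the commanded pose from where the row before left it, along the tool's axes as they then stand; what a row does not reach is not made up. A row lasts 1/8 s, in which the tool goes at most 62.5 mm and 10.7 degrees, less where a joint would pass 70% of its speed; a pose out of reach is approached as far as the arm can. A call is refused whole if a number of a shift passes 62.5 or a number of a turn 10.7, either way. A call with a gripper value outside its range is refused whole. The fingers move at their own pace and stop on an object; the grip force is fixed at half the most. Time passes only in rows, so rows that do not move let the fingers close, or fill a call up. It gives the time, the measured TCP pose, the force, the opening and the grip force at its end, in the units of the state.
- ctrl.sense(): the state, without advancing time (a new reading comes with each control period).
- ctrl.read_camera(name): name is "scene" or "side" or "wrist"; returns the picture (480x640x3 uint8, red, green, blue); there is no depth.
- ctrl.camera_model(name): a dict with "intrinsics" (3x3 intrinsics, pixels), "R" (3x3) and "t" (3): a world point X has camera coordinates R X + t. Camera axes: x right, y down, z forward; pixel columns grow to the right and rows downward; lengths in m; the calibration is good to about 2 mm. A picture is of the moment at which its call begins: read the wrist's pose just before it. camera_model takes no time and is no camera call; for the wrist camera it gives the pose at the moment of the call.
- ctrl.job_done(): hands the job in; it is judged then, once.
The state is a dict: "time": time; "joints": joint angles; "joint_velocities": joint speeds; "joint_efforts": joint torques, N m; "tool_pos": TCP position; "tcp_rot": TCP orientation; "force": force on the tool from outside, world axes, zero at the start; "ft_torque": the same for the moment, N m; "width": opening from 0.0 (shut) to 1.0 (fully open); "gripper_force": force on a finger pad.
Only numpy, scipy, OpenCV 4.12 (cv2) and the standard library are available. Lean on these libraries where they do the work, as an engineer would, in place of code of your own. Each camera call takes 0.05 s, during which the arm holds its last target. There are 200 camera calls.

## Task

Set the lens sizing gauge: with a fingertip pressed on top of its knurled thumbwheel, roll the wheel towards the jaws, stroke after stroke, until the jaw gap has closed so far that the sliding jaw's red pointer stands level with the black line on the yellow tab. Move the jaw only by the wheel, never by pushing the jaw itself; grasp and lift nothing, and leave the things around the gauge where they are.

Things in the scene. Friction and masses are not known exactly. Their poses are not given: they have to be found in the camera images.
- sizing_gauge: bench gauge fixed to the bench, grey base 100 x 270 x 12 mm; origin on the bench, 5 mm in -y from the plate's centre. Its y axis runs along the jaws' travel: fixed steel jaw at the +y end (face at y = +95 mm, top 48 mm high), sliding jaw in the middle (top 50 mm), thumbwheel between blue cheeks at the -y end; scale rail on the -x side, top 24 mm high
- wheel_top (a point): highest point of the knurled thumbwheel (steel ridges, three of them orange), over the middle of its width; at rest 84 mm above the bench, at x = +6, y = -78 mm in the gauge's frame. The wheel is 64 mm in diameter, 20 mm wide, its axle parallel to the gauge's x axis. The blue cheeks at its sides are lower, their tops 54 mm above the bench
- wheel_axle (a point): middle of the wheel's axle, 52 mm above the bench at rest. The wheel's head, with the sliding jaw, is sprung: under a fingertip wheel, cheeks and sliding jaw sink straight down together (about 3 N to start, about 8 N at the stop 6 mm down; wheel_top sinks with them) and come up again. Pressed 3 to 5 mm down, the wheel grips a fingertip well and turns with it
- adjuster_wheel (a joint): turning angle of the thumbwheel, 0 to 7.5 rad; it grows when the top of the wheel is rolled towards the jaws (gauge's +y) and then closes the gap by 8 mm per rad; rolling back opens it. Light friction, stays where it is left
- pointer_edge (a point): edge of the red pointer on the sliding jaw, in the plane of the jaw's face, 35 mm above the bench (with the head up); it travels along the gauge's +y as the gap closes (60 mm of travel in all)
- tab_line (a point): inner end of the black line on the fixed yellow tab (12 x 14 mm) that sits on the scale rail, 28 mm above the bench; the pointer is to stand at the same place along the gauge's y axis
- loupe: black watchmaker's loupe, 35 mm across, 37 mm high, standing loose beside the gauge, on its -x side; origin under its centre
- marker: lens marker standing on its end, 17 mm across, 94 mm high, loose, beside the gauge, on its +x side; origin under its centre
- lens_blank: clear round lens, 61 mm across, 6 mm thick, lying loose beside the gauge, on its -x side; origin under its centre
- screwdriver: small screwdriver with green head, 114 x 32 x 15 mm, lying loose beside the gauge, on its +x side; origin under its centre
- oil_bottle: small yellow bottle with black cap, 27 mm across, 72 mm high, standing loose beyond the fixed jaw; origin under its centre

How it is judged:
On the way:
1. the fingers, on the wheel, roll it until the pointer is within 12 mm of the line (y of pointer_edge in the frame of tab_line above -0.012 m and contact force between the fingers and adjuster_wheel above 0.5 N).
At the end, for the whole second after the job is handed in: the red pointer stands within 2 mm of the black line along the gauge's y axis, and the wheel is at rest (y of pointer_edge in the frame of tab_line between -0.002 and 0.002 m and velocity of joint adjuster_wheel between -0.05 and 0.05 rad/s); the robot touches nothing.
It fails at once if the sliding jaw is pushed by the robot (over 2 N) (contact force between any of the fingers, the arm and jaw above 2 N).
It fails at once if a thing beside the gauge is moved more than 15 mm or lifted (distance of any of loupe, marker, lens_blank, screwdriver, oil_bottle from where it was at the start of the episode above 0.015 m).
It also fails if it takes over 54 s, if anything falls off the work surface, if the arm or the gripper's body presses on something with over 40 N, if the wrist force passes 120 N, or if a joint passes its speed limit or range.

## Working session

There is one attempt and no reset: what is moved stays moved. The work goes in short steps, Python scripts to look and compute and a tool call to move; the robot and the scene stay as the last step left them, time stands still between calls to the robot, and variables do not carry over. Pictures are saved under pics/ and viewed, at most 10 in all, crops included, and the job is handed in when it is done.

Besides the shell and the picture viewer there is one more tool, called as a command line: name --argument value ..., lists and objects as JSON in quotes. carry_out: Moves the arm, as the interface text tells. Its arguments: {"type":"object","properties":{"rows":{"type":"array","items":{"type":"array","items":{"type":"array","items":{"type":"number"}}}}},"required":["rows"]}

```bash
mkdir -p pics
python3 - <<'E'
from plant import ctrl
import cv2,numpy as np
for n in ["scene","side"]:
    m=ctrl.camera_model(n);print(n,np.round(m["intrinsics"],1).tolist(),np.round(m["R"],3).tolist(),np.round(m["t"],3))
    cv2.imwrite(f"pics/{n}0.png",ctrl.read_camera(n)[:,:,::-1])
print(ctrl.sense())
E
```

```text
scene [[614.8, 0.0, 303.0], [0.0, 614.8, 239.6], [0.0, 0.0, 1.0]] [[0.857, -0.515, -0.01], [-0.28, -0.449, -0.849], [0.432, 0.73, -0.529]] [-0.178  0.368  0.556]
side [[470.0, 0.0, 323.4], [0.0, 470.0, 234.5], [0.0, 0.0, 1.0]] [[-0.666, 0.745, -0.016], [0.615, 0.538, -0.576], [-0.421, -0.394, -0.817]] [ 0.026 -0.404  1.245]
{'time': 0.1, 'joints': array([-1.34032865e-01,  1.50943617e-01,  1.43793473e+00,  7.63681072e-06,
        1.55379929e+00, -1.34027864e-01]), 'joint_velocities': array([ 5.43425910e-06,  1.10322262e-04, -1.79390863e-03, -8.38187101e-04,
        2.21812652e-03,  1.72589780e-03]), 'joint_efforts': array([ 4.39465453e-03, -7.14378047e+01, -5.71798074e+01, -8.77157845e-05,
        7.01135112e-03, -1.30998615e-04]), 'tool_pos': array([ 5.74806293e-01, -1.02233207e-05,  2.47747527e-01]), 'tcp_rot': array([-2.22083366e+00, -2.22082226e+00,  1.02344627e-03]), 'force': array([ 0.36670009,  0.44361724, -0.21589773]), 'ft_torque': array([-0.02505001,  0.00343431, -0.019477  ]), 'gripper_force': 0.0, 'width': 0.9974810567421633}
```

View pics/scene0.png

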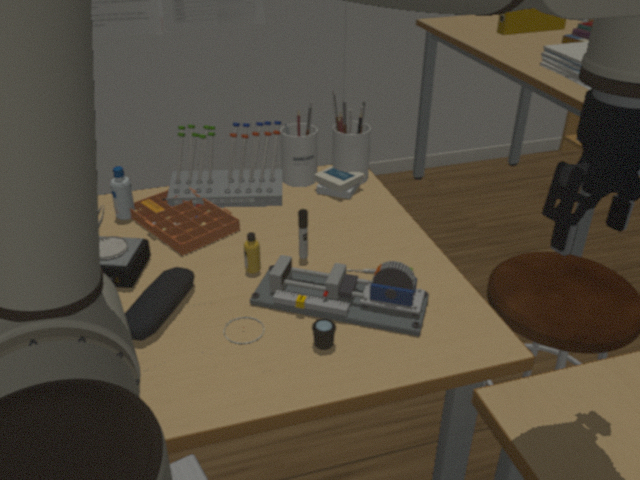

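View pics/side0.png

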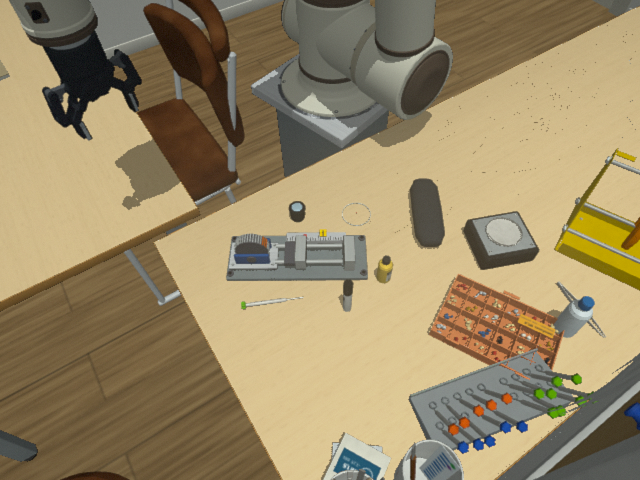

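The scene and side views show the gauge with its wheel at about (397,280) in scene and (252,248) in side. The tab is at (301,300) in scene and (323,233) in side. I'll cast rays for the plate corners.

```bash
cat > h.py <<'E'
from plant import ctrl
import cv2,numpy as np
def ray(m,u,v):
    d=m["R"].T@np.linalg.inv(m["intrinsics"])@np.array([u,v,1.]);return -m["R"].T@m["t"],d
def onz(m,u,v,z):
    c,d=ray(m,u,v);return c+d*(z-c[2])/d[2]
def proj(m,X):
    p=m["intrinsics"]@(m["R"]@np.asarray(X)+m["t"]);return p[:2]/p[2]
E
python3 - <<'E'
from h import *
m=ctrl.camera_model("side")
for n,u,v,z in [("c1",230,236,.012),("c2",366,236,.012),("c3",367,279,.0),("c4",227,279,0.0),("tab",323,233,.026),("wheel",252,240,.08),("loupe",297,205,.037),("marker",348,285,.094),("bottle",386,262,.072),("sd",245,304,.008),("sd2",302,297,.008)]:
    print(n,onz(m,u,v,z).round(3))
m=ctrl.camera_model("scene")
for n,u,v,z in [("wheel",397,263,.084),("tab",301,300,.026),("c",252,298,.012),("c",427,320,.012),("c",428,291,.012)]:
    print(n,onz(m,u,v,z).round(3))
m=ctrl.camera_model("wrist");print(m)
cv2.imwrite("pics/side_c.png",cv2.resize(ctrl.read_camera("side")[215:325,210:410],None,fx=4,fy=4,interpolation=2)[:,:,::-1])
E
```

```text
c1 [0.519 0.176 0.012]
c2 [0.339 0.382 0.012]
c3 [0.409 0.442 0.   ]
c4 [0.586 0.24  0.   ]
tab [0.397 0.319 0.026]
wheel [0.522 0.259 0.08 ]
loupe [0.386 0.238 0.037]
marker [0.484 0.455 0.094]
bottle [0.395 0.468 0.072]
sd [0.601 0.309 0.008]
sd2 [0.522 0.378 0.008]
wheel [0.526 0.254 0.084]
tab [0.395 0.317 0.026]
c [0.341 0.378 0.012]
c [0.539 0.191 0.012]
c [0.589 0.246 0.012]
{'intrinsics': array([[330.47616678,   0.        , 321.88330424],
       [  0.        , 330.47616678, 245.31963561],
       [  0.        ,   0.        ,   1.        ]]), 'R': array([[ 9.99999112e-01,  2.92475737e-04, -1.30018820e-03],
       [ 6.90692456e-04, -9.48107609e-01,  3.17948872e-01],
       [-1.13972599e-03, -3.17949487e-01, -9.48106969e-01]]), 't': array([-0.57440241, -0.04149548,  0.38048981])}
```

View pics/side_c.png

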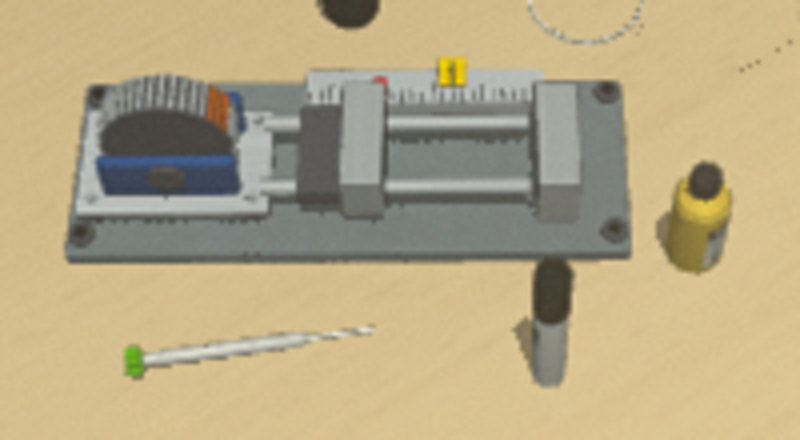

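carry_out --rows '[[[51,-10,10,0,0,0,1],[51,-10,10,0,0,0,1],[51,-10,10,0,0,0,1],[51,-10,15,0,0,0,1],[50,-9,15,0,0,0,1],[0,0,0,0,0,-8.2,1],[0,0,0,0,0,-8.2,1],[0,0,0,0,0,-8.2,1],[0,0,0,0,0,-8.2,1],[0,0,0,0,0,-8.2,1]]]'

```text
time: 1.4
tool_pos: [0.5258, 0.254, 0.188]
tcp_rot: [-1.296, -2.861, 0.001]
force: [0.4, -0.3, -0.0]
width: -0.004
gripper_force: 0.0
```

Run:
```python
from h import *
s=ctrl.sense();print(s["time"],s["tool_pos"],s["tcp_rot"],s["force"],s["width"])
m=ctrl.camera_model("wrist")
im=ctrl.read_camera("wrist");cv2.imwrite("pics/w1.png",im[:,:,::-1])
W=[.526,.2535,.084];print("wheel px",proj(m,W))
m=ctrl.camera_model("side")
for u,v in [(231,235),(365,235),(367.5,277.5),(226.8,278)]: print(onz(m,u,v,.012).round(4))
```

```text
1.4 [0.52584173 0.25395379 0.18802473] [-1.29580640e+00 -2.86136913e+00  5.87741462e-04] [ 0.35940136 -0.29513431 -0.00215004] -0.004093756857925786
wheel px [321.78207022 252.26707344]
[0.5159 0.1761 0.012 ]
[0.3382 0.3793 0.012 ]
[0.4115 0.4444 0.012 ]
[0.588 0.245 0.012]
```

View pics/w1.png

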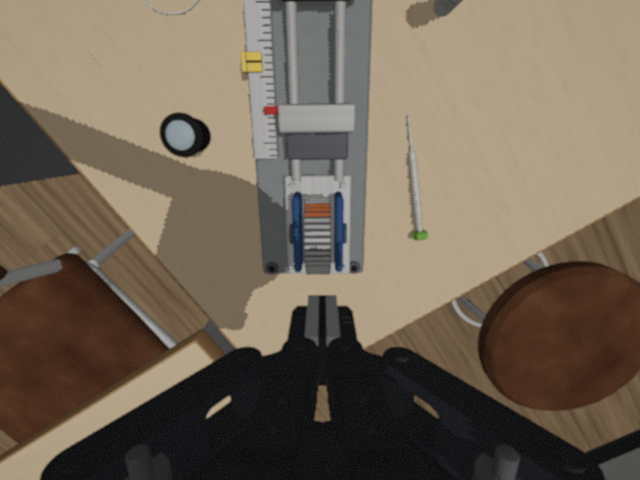

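The wrist view shows the wheel centred at about column 317, the fingers at 322, the red pointer at (271,111) and the tab line at about (252,62). I'll shift -2.5 mm across, descend and make the first stroke, ending it still pressed so I can read the force.

carry_out --rows '[[[-12,-2.5,30,0,0,0,1],[0,0,30,0,0,0,1],[0,0,21,0,0,0,1],[0,0,6,0,0,0,1],[0,0,4,0,0,0,1],[0,0,0,0,0,0,1],[6,0,0,0,0,0,1],[6,0,0,0,0,0,1],[6,0,0,0,0,0,1],[6,0,0,0,0,0,1]]]'

```text
time: 2.7
tool_pos: [0.5158, 0.2618, 0.0975]
tcp_rot: [1.302, 2.859, 0.0]
force: [-1.8, -3.0, 4.6]
width: -0.001
gripper_force: 2.5
```

```bash
cat > look.py <<'E'
from h import *
import sys
s=ctrl.sense();print(s["time"],s["tool_pos"].round(4),s["force"].round(1))
m=ctrl.camera_model("wrist");im=ctrl.read_camera("wrist")
hsv=cv2.cvtColor(im,cv2.COLOR_RGB2HSV);H,S,V=cv2.split(hsv)
red=((H<6)|(H>174))&(S>150)&(V>90); yel=(H>22)&(H<33)&(S>170)&(V>120)
yd=np.array([-.658,.753,0])
def big(mask,lo):
    n,l,st,c=cv2.connectedComponentsWithStats(mask.astype(np.uint8))
    k=1+np.argmax(st[1:,4]);return l==k,st[k],c[k]
try:
    _,sy,cy=big(yel,0); x,y,w,h=sy[:4]
    # red component left of jaw, near the rail
    r=red.copy(); r[:, :x-10]=0; r[:, x+w+40:]=0
    _,sr,cr=big(r,0)
    sub=im[y:y+h,x:x+w].sum(2).astype(float); prof=sub.mean(1)
    line=y+(np.argmin(prof[2:-2])+2)
    dark=(prof.max()-prof); 
    L=onz(m,cy[0],line,.028)
    P=[onz(m,cr[0],v,.035) for v in (sr[1]-.5,cr[1],sr[1]+sr[3]-.5)]
    print("tab",sy,"line",line,prof.round(0).tolist(),"red",sr,cr.round(1))
    print("L",L.round(4),"pointer-line y (front,mid,back) mm",[round(1000*float((p-L)@yd),1) for p in P])
except Exception as e: print("fail",e)
if len(sys.argv)>1: cv2.imwrite(f"pics/{sys.argv[1]}.png",im[:,:,::-1])
E
python3 look.py w2
```

```text
2.7 [0.5158 0.2618 0.0975] [-1.8 -3.   4.6]
fail attempt to get argmax of an empty sequence
```

View pics/w2.png

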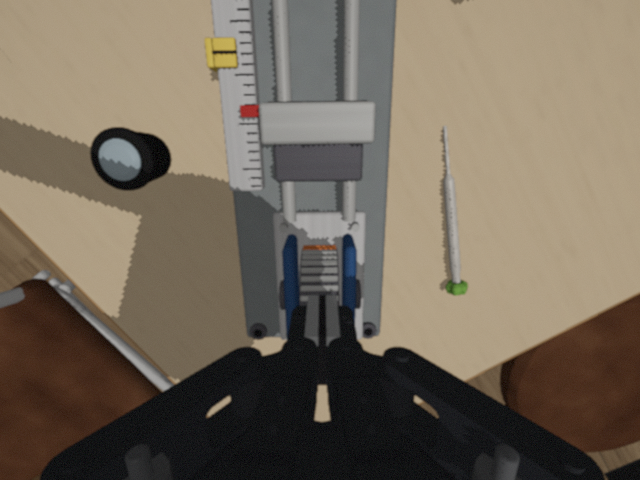

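```bash
python3 - <<'E'
from h import *
im=cv2.imread("pics/w2.png");h=cv2.cvtColor(im,cv2.COLOR_BGR2HSV)
print(h[38:70:3,212].tolist(),h[38:70:2,228].tolist(),h[100:122:2,250].tolist())
E
sed -i 's/(S>170)&(V>120)/(S>150)\&(V>70)/; s/(H>22)/(H>18)/; s/(S>150)&(V>90); yel/(S>120)\&(V>50); yel/' look.py; python3 look.py
```

```text
[[23, 117, 165], [24, 150, 165], [24, 150, 170], [24, 152, 163], [23, 148, 146], [23, 154, 136], [24, 145, 179], [24, 143, 184], [25, 143, 186], [24, 140, 188], [22, 165, 105]] [[24, 131, 185], [24, 142, 196], [24, 141, 196], [24, 141, 196], [24, 142, 196], [24, 141, 196], [23, 153, 140], [19, 108, 52], [24, 151, 167], [24, 143, 196], [24, 144, 195], [24, 141, 195], [24, 145, 193], [24, 143, 194], [24, 151, 165], [22, 40, 120]] [[20, 5, 166], [30, 3, 165], [3, 46, 117], [1, 187, 154], [1, 189, 155], [1, 181, 158], [1, 190, 156], [0, 179, 158], [1, 161, 139], [30, 2, 118], [15, 3, 162]]
2.75 [0.5154 0.2623 0.0975] [-2.2 -1.   4.7]
tab [211  63  10   9  33] line 69 [431.0, 433.0, 429.0, 424.0, 394.0, 330.0, 257.0, 245.0, 284.0] red [241 106  18  12 206] [249.5 111.6]
L [0.3975 0.3117 0.028 ] pointer-line y (front,mid,back) mm [-18.4, -21.3, -24.3]
```

```bash
sed -i 's/(S>150)&(V>70)/(S>125)\&(V>70)/; s/sub=im\[y:y+h,x:x+w\]/y+=3;h-=7;sub=im[y:y+h,x+w\/\/2:x+w-3]/; s/line=y+.*/dk=np.clip(np.median(prof)*.8-prof,0,None);line=y+(dk*np.arange(h)).sum()\/dk.sum()/' look.py
sed -i 's/yel=(H/yel=cv2.morphologyEx(((H/; s/(V>70)/(V>70)).astype(np.uint8),cv2.MORPH_CLOSE,np.ones((5,5)))>0/' look.py; python3 look.py
```

```text
2.8 [0.5156 0.2622 0.0974] [-3.9 -1.1  4.4]
tab [205  39  32  33 879] line 52.73774433757369 [455.0, 454.0, 454.0, 455.0, 454.0, 454.0, 457.0, 452.0, 421.0, 319.0, 168.0, 119.0, 241.0, 365.0, 429.0, 447.0, 451.0, 453.0, 452.0, 451.0, 450.0, 451.0, 450.0, 450.0, 432.0, 378.0] red [241 106  18  12 200] [249.5 111.4]
L [0.3956 0.3198 0.028 ] pointer-line y (front,mid,back) mm [-25.9, -28.8, -31.8]
```

carry_out --rows '[[[0,0,-12,0,0,0,1],[-26,0,0,0,0,0,1],[0,0,12.5,0,0,0,1],[0,0,0,0,0,0,1],[7,0,0,0,0,0,1],[7,0,0,0,0,0,1],[7,0,0,0,0,0,1],[7,0,0,0,0,0,1],[0,0,-12,0,0,0,1],[-28,0,0,0,0,0,1]]]'

```text
time: 4.1
tool_pos: [0.5329, 0.243, 0.1105]
tcp_rot: [1.299, 2.86, 0.002]
force: [0.2, -0.3, -0.3]
width: 0.001
gripper_force: 0.0
```

```bash
python3 look.py
```

```text
4.1 [0.5329 0.243  0.1105] [ 0.2 -0.3 -0.3]
tab [208   0  31  26 595] line 6.785281408810502 [108.0, 197.0, 333.0, 425.0, 455.0, 461.0, 460.0, 461.0, 459.0, 461.0, 459.0, 461.0, 460.0, 452.0, 424.0, 358.0, 287.0, 322.0, 420.0] red [240  38  18  13 226] [248.6  44.1]
L [0.3966 0.3185 0.028 ] pointer-line y (front,mid,back) mm [-16.0, -19.1, -22.0]
```

carry_out --rows '[[[0,0,12,0,0,0,1],[0,0,0,0,0,0,1],[7,0,0,0,0,0,1],[7,0,0,0,0,0,1],[7,0,0,0,0,0,1],[7,0,0,0,0,0,1],[0,0,-12,0,0,0,1],[0,0,0,0,0,0,1],[0,0,0,0,0,0,1],[0,0,0,0,0,0,1]]]'

```text
time: 5.4
tool_pos: [0.5148, 0.2628, 0.1085]
tcp_rot: [-1.303, -2.858, 0.001]
force: [0.3, -0.3, 0.3]
width: 0.001
gripper_force: 0.0
```

```bash
python3 look.py
```

```text
5.4 [0.5148 0.2628 0.1085] [ 0.3 -0.3  0.3]
tab [212  47  31  30 760] line 59.43264908815025 [456.0, 456.0, 456.0, 456.0, 455.0, 457.0, 454.0, 413.0, 294.0, 142.0, 163.0, 311.0, 413.0, 446.0, 452.0, 454.0, 452.0, 453.0, 453.0, 451.0, 454.0, 449.0, 425.0] red [242  77  18  13 202] [251.   83.3]
L [0.3956 0.3197 0.028 ] pointer-line y (front,mid,back) mm [-9.6, -12.9, -16.0]
```

carry_out --rows '[[[-28,0,0,0,0,0,1],[0,0,12,0,0,0,1],[0,0,0,0,0,0,1],[7,0,0,0,0,0,1],[7,0,0,0,0,0,1],[7,0,0,0,0,0,1],[7,0,0,0,0,0,1],[0,0,-12,0,0,0,1],[0,0,0,0,0,0,1],[0,0,0,0,0,0,1]]]'

```text
time: 6.7
tool_pos: [0.5149, 0.2629, 0.1088]
tcp_rot: [-1.303, -2.859, -0.0]
force: [-0.0, -0.4, -0.4]
width: -0.004
gripper_force: 0.0
```

```bash
python3 look.py w3
python3 - <<'E'
import cv2
im=cv2.imread("pics/w3.png")[30:130,180:300];cv2.imwrite("pics/w3c.png",cv2.resize(im,None,fx=5,fy=5,interpolation=0))
E
```

```text
6.7 [0.5149 0.2629 0.1088] [-0.  -0.4 -0.4]
tab [213  47  29  31 745] line 59.57728635440508 [461.0, 461.0, 460.0, 460.0, 460.0, 461.0, 458.0, 424.0, 320.0, 169.0, 150.0, 300.0, 412.0, 452.0, 455.0, 455.0, 455.0, 456.0, 456.0, 455.0, 455.0, 452.0, 431.0, 374.0] red [241  60  18  13 206] [249.9  66.4]
L [0.3954 0.3196 0.028 ] pointer-line y (front,mid,back) mm [-1.3, -4.6, -7.6]
```

View pics/w3c.png

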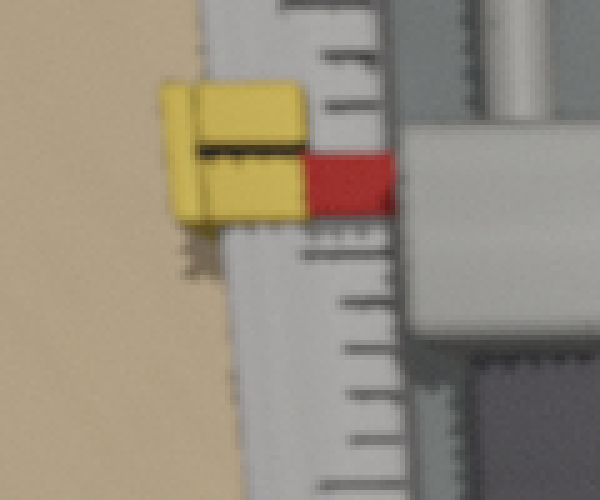

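The crop shows the pointer's front edge at row 60.4 and the black line at row 59.6. I'll cross-check with the jaw's top front edge and the side view.

Run:
```python
from h import *
yd=np.array([-.658,.753,0]);m=ctrl.camera_model("wrist")
L=onz(m,235,59.6,.028)
for u,v,z in [(250,60.2,.035),(250,60.2,.0365),(270,54.6,.050)]: print(((onz(m,u,v,z)-L)@yd*1000).round(2))
cv2.imwrite("pics/s3.png",cv2.resize(ctrl.read_camera("side")[220:260,290:350],None,fx=10,fy=10,interpolation=2)[:,:,::-1])
m=ctrl.camera_model("side")
for k in (-2,0,2): print(k,proj(m,L),proj(m,L+[0,0,.007]+yd*k/1000+np.array([.753,.658,0])*.007))
```

```text
-1.65
-1.93
-2.08
-2 [323.63952657 233.82848524] [322.52070394 234.68493723]
0 [323.63952657 233.82848524] [323.5456098  234.68512693]
2 [323.63952657 233.82848524] [324.57060174 234.68531664]
```

View pics/s3.png

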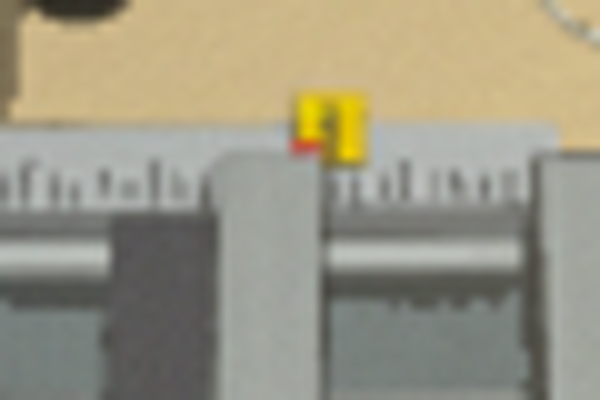

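The side view agrees, with the pointer about 1.7 mm short. I'll roll about 7 mm more.

carry_out --rows '[[[-17,0,0,0,0,0,1],[0,0,12,0,0,0,1],[0,0,0,0,0,0,1],[3.5,0,0,0,0,0,1],[3.5,0,0,0,0,0,1],[0,0,0,0,0,0,1],[0,0,-12,0,0,0,1],[10,0,-5,0,0,0,1],[0,0,5,0,0,0,1],[0,0,0,0,0,0,1]]]'

```text
time: 8.05
tool_pos: [0.5144, 0.2629, 0.108]
tcp_rot: [-1.302, -2.858, 0.001]
force: [0.3, 0.6, -0.3]
width: 0.003
gripper_force: 0.0
```

```bash
python3 look.py w4
python3 - <<'E'
import cv2
im=cv2.imread("pics/w4.png")[30:130,180:300];cv2.imwrite("pics/w4c.png",cv2.resize(im,None,fx=5,fy=5,interpolation=0))
E
```

```text
8.05 [0.5144 0.2629 0.108 ] [ 0.3  0.6 -0.3]
tab [213  47  30  31 740] line 60.12472640554049 [459.0, 459.0, 460.0, 461.0, 459.0, 460.0, 460.0, 446.0, 389.0, 248.0, 131.0, 222.0, 346.0, 423.0, 454.0, 457.0, 456.0, 455.0, 455.0, 455.0, 455.0, 456.0, 444.0, 403.0] red [240  56  19  13 211] [249.9  62.2]
L [0.3955 0.3196 0.028 ] pointer-line y (front,mid,back) mm [0.8, -2.4, -5.4]
```

View pics/w4c.png

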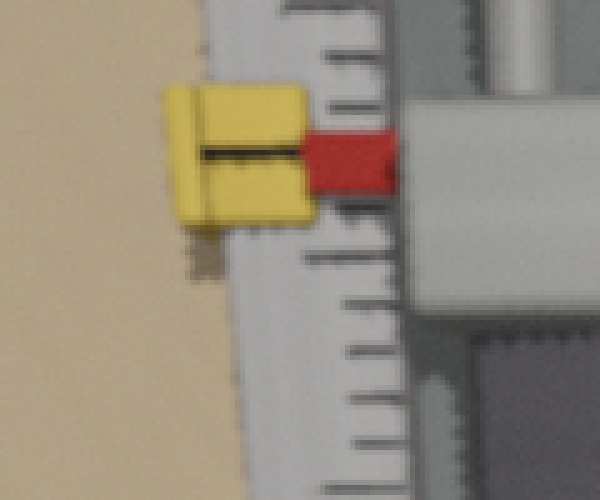

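The front edge is now at row 56.1 and the line at 60.1. After parallax the pointer is about +0.4 mm off, well within 2 mm. I'll lift clear and hand in.

carry_out --rows '[[[0,0,-15,0,0,0,1],[0,0,-15,0,0,0,1],[0,0,0,0,0,0,1],[0,0,0,0,0,0,1],[0,0,0,0,0,0,1],[0,0,0,0,0,0,1],[0,0,0,0,0,0,1],[0,0,0,0,0,0,1],[0,0,0,0,0,0,1],[0,0,0,0,0,0,1]]]'

```text
time: 9.35
tool_pos: [0.5149, 0.2629, 0.1388]
tcp_rot: [-1.303, -2.859, 0.0]
force: [0.2, -0.4, 0.2]
width: 0.003
gripper_force: 0.0
```

```bash
python3 look.py; python3 -c "
from plant import ctrl
print(ctrl.job_done())"
```

```text
9.35 [0.5149 0.2629 0.1388] [ 0.2 -0.4  0.2]
tab [227  59  26  26 551] line 69.84790773951225 [462.0, 463.0, 462.0, 460.0, 463.0, 450.0, 388.0, 245.0, 170.0, 303.0, 414.0, 450.0, 458.0, 458.0, 458.0, 456.0, 457.0, 456.0, 440.0] red [251  66  17  12 155] [259.6  71.4]
L [0.3954 0.3195 0.028 ] pointer-line y (front,mid,back) mm [1.2, -2.1, -5.5]
the job is handed in; nothing more can be done
None
```

The gauge is set and handed in at about 9.4 s: by my camera estimates the red pointer stands about 0.4 to 1.2 mm past the black line (tolerance 2 mm), moved only by the wheel, with the arm lifted clear; the hand-in gave no verdict.

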